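Fit the service cover to a formed housing

TASK

Take the grey cover by its orange grip off the sloped plywood rest and fit it to the open grey housing: tilted, slip its tongue under the aluminium keeper on the near rim first, then lower the far side until the cover sits fully down and level on the rim, and let go. Lower it by hand all the way rather than letting it drop, and do not disturb the bottle, tub and jar.

Things in the scene. Friction and masses are not known exactly. Their poses are not given: they have to be found in the camera images.
- cover: Loose grey cover, about 0.18 kg (varies). Origin: centre of its plate's underside; x runs from tongue edge to far (skirt) edge, z out of the top. Plate 4 mm thick, x -57 to +69 mm, y -78 to +78. Starts on the rest with x sloping up at 29 deg (0.50 rad), tongue low toward the robot, skirt hooked over the rest's upper end; a straight lift frees it.
- grip (a point): Middle of the orange grip rib on the cover's top, cover frame (6, 0, 26) mm, axes as the cover. Rib 60 mm long (x -24 to +36), 16 mm wide along y, from the plate up to z = 36. With the tool square to the plate and the TCP here, the fingertips are 3 mm clear of the plate.
- tongue (a point): Middle of the lower edge of the tongue's end, cover frame (-69, 0, 0) mm. The tongue carries the plate on, 4 mm thick and 64 mm wide, from x = -57 to -69.
- skirt (a point): Middle of the lower edge of the skirt, cover frame (53, 0, -35) mm. The skirt hangs under the cover's far edge, 4 mm thick, 140 mm wide (y -70 to +70), 35 mm deep; its outer face runs from x = +62 at the plate inward to +55 at the bottom.
- housing: Fixed grey open-topped housing 145 x 160 mm on a cream nest plate 190 x 200 mm with 35 mm high corner blocks. Origin on the table; x runs from its keeper side (near the robot, give or take yaw) to its far side, z up. Fitted, the cover's frame stands over this one at z = 85 mm, with about 2 mm play either way along x, 4 mm along y.
- rim (a point): Point at rim height over the housing origin, (0, 0, 85) mm. Opening x -50 to +64, y -74 to +74 mm, inner floor at z = 12. The near rim is a ledge 25 mm wide (x -75 to -50), the others are 6 mm walls, all flat at z = 85.
- keeper (a point): Middle of the mouth of the aluminium keeper on the near ledge, housing frame (-60, 0, 90.5) mm: a pocket open toward +x, 72 mm wide inside, 11 mm high from ledge to bridge, bridge 5 mm thick, inner back face at x = -71. Tilted 20 to 25 deg (far side up) the tongue goes in freely; over 28 deg it jams; level, the skirt stops it.
- stand: Fixed plywood and aluminium rest with a board 100 x 110 mm sloping up away from the robot at 29 degrees; origin on the table under it, middle of the slope about 100 mm high. It and the housing may change places.
- sprayer: Bystander: white spray bottle, 68 mm across, 177 mm high; origin under its centre.
- tub: Bystander: white open tub of screws, 84 mm across, 75 mm high; origin under its centre.
- jar: Bystander: blue jar with yellow cap, 60 mm across, 80 mm high; origin under its centre.
Mind the look-alikes: they are no part of the job. What is shaped like the cover but green or purple is not meant.

How it is judged:
By the outcome, as a careful person would: the job done as asked, in the order asked, and still so for the second after the job is handed in, with the robot touching nothing.
It also fails if it takes over 43 s, if anything falls off the work surface, if the arm or the gripper's body presses on something with over 40 N, if the wrist force passes 120 N, or if a joint passes its speed limit or range.

ROBOT

A 7-joint arm with a two-finger parallel gripper is mounted at the origin on the work surface. World frame = base frame: x ahead of the robot, y to its left, z up, the work surface at z = 0. Lengths are in m, angles in rad, forces in N, time in s.
With the tool pointing down it reaches from about 0.425 to 0.95 m from the base axis. Payload 4.7 kg.
Tool frame: the origin (TCP) lies between the finger pads, 19 mm behind the fingertips; this is the grasp point; z points along the fingers, y is the line along which they close (so a half turn about z gives the same grasp; the last joint's range is limited). The gripper opens to 87 mm and grips with 3 to 60 N. Pads are 19 mm wide; open, the fingers measure 117 mm over their backs; the gripper's body (75 mm by 190 mm) begins 51 mm behind the grasp point.
Start: joints at [1.201, 0.469, -0.049, 1.532, 0.024, 1.141, -0.082], TCP at [0.226, -0.636, 0.241] pointing down, gripper open.
Joint ranges: [-2.59, 2.59], [-0.33, 1.99], [-1.39, 1.29], [0.1, 2.45], [-1.04, 4.18], [0.21, 1.99], [-2.66, 2.66]. Speed limits (rad/s): [2.57, 2.57, 3.14, 3.14, 3.14, 3.14, 3.14].

INTERFACE

Orientations are given as a unit quaternion [w, x, y, z].
In Python, from bench import ctrl gives the robot as it stands. The module is installed in compiled form; this text tells all that it offers.
- The arm moves only by the shell command python3 -m handwheel 'ROWS' [FORCE]. ROWS is JSON, a list of rows, each a list of 3 entries, a list of its own where there are three numbers: the opening, from 0 (shut) to 1 (fully open), then the shift along the tool's x, y, z as a fraction of full scale, then the turn about the tool's z as a fraction of full scale. In form: [[hand, [tx, ty, tz], turn], ...]. A call has exactly 10 rows; each row shifts and turns the commanded pose from where the row before left it, along the tool's axes as they then stand; what a row does not reach is not made up. Full scale, the value 1, is 0.03 m for a shift and 90 degrees for a turn. A row lasts 1/12 s, in which the tool goes at most 41.7 mm and 7.16 degrees, less where a joint would pass 70% of its speed; a pose out of reach is approached as far as the arm can. A call with a number of a shift or a turn outside -1 to 1 is refused whole. A call with a gripper value outside its range is refused whole. The fingers move at their own pace and stop on an object; FORCE is the grip in N (left out, the last holds). Time passes only in rows, so rows that do not move let the fingers close, or fill a call up. It gives the time, the measured TCP pose, the force, the opening and the grip force at its end, in the units of the state.
- ctrl.get_obs(): the state, without advancing time (a new reading comes with each control period).
- ctrl.get_image(name): name is "scene" or "top" or "wrist"; returns the picture (480x640x3 uint8, red, green, blue); there is no depth.
- ctrl.get_calibration(name): a dict with "fx", "fy", "cx", "cy" (pixels), "k1" (the pictures are not rectified: a ray, as slopes to the right and down, at radius r is drawn at 1 + k1 r^2 times it, then the intrinsics apply), "xyz" and "orientation" of the camera in the world; the wrist camera has in their place "tool_from_camera" (4x4, takes a point from camera to tool coordinates, whose origin is the TCP and whose axes are the flange's). Camera axes: x right, y up, looking along -z (the intrinsics and any distortion apply to the point x, -y, -z); pixel columns grow to the right and rows downward; lengths in m; the calibration is good to about 2 mm. A picture is of the moment at which its call begins: read the wrist's pose just before it. get_calibration takes no time and is no camera call.
- ctrl.hand_in(): hands the job in; it is judged then, once.
The state is a dict: "clock": time; "joint_pos": joint angles; "qvel": joint speeds; "joint_efforts": joint torques, N m; "ee_pos": TCP position; "orientation": TCP orientation; "ft_force": force on the tool from outside, world axes, zero at the start; "ft_torque": the same for the moment, N m; "gripper_width": opening from 0.0 (shut) to 1.0 (fully open); "grip_force": force on a finger pad.
Only numpy, scipy, OpenCV 4.12 (cv2) and the standard library are available. Lean on these libraries where they do the work, as an engineer would, in place of code of your own. Each camera call takes 0.05 s, during which the arm holds its last target. There are 200 camera calls.

## Working session

There is one attempt and no reset: what is moved stays moved. The work goes in short steps, Python scripts to look and compute and a shell command to move; the robot and the scene stay as the last step left them, time stands still between calls to the robot, and variables do not carry over. Pictures are saved under pics/ and viewed, at most 10 in all, crops included, and the job is handed in when it is done.

```bash
mkdir -p pics; python3 - <<'E'
from bench import ctrl
import cv2
o=ctrl.get_obs(); print({k:o[k] for k in("clock","joint_pos","ee_pos","orientation","gripper_width")})
for n in("scene","top"):
    cv2.imwrite(f"pics/{n}0.png",ctrl.get_image(n)[:,:,::-1]); print(n,ctrl.get_calibration(n))
print(ctrl.get_calibration("wrist"))
E
```

```text
{'clock': 0.0, 'joint_pos': array([ 1.2011153 ,  0.46942099, -0.04858448,  1.53368287,  0.02412913,
        1.14097914, -0.08229746]), 'ee_pos': array([ 0.22541377, -0.63566217,  0.24021783]), 'orientation': array([-9.28315417e-04,  9.85515061e-01,  1.69585256e-01, -2.10566861e-04]), 'gripper_width': 0.99919866775805}
scene {'fx': 561.5331869930967, 'fy': 561.5331869930967, 'cx': 314.35551519794683, 'cy': 248.36583289552186, 'k1': -0.06928153506725342, 'xyz': array([1.08868901, 0.81751237, 0.90703129]), 'orientation': array([0.24500929, 0.12150503, 0.40420798, 0.87282466])}
top {'fx': 521.4064225516756, 'fy': 521.4064225516756, 'cx': 326.3841862944658, 'cy': 236.08624299966465, 'k1': 0.020283757468656634, 'xyz': array([0.52291179, 0.01121827, 1.12484071]), 'orientation': array([ 0.71386081,  0.02091604, -0.02325412, -0.69958882])}
{'fx': 399.17085503509367, 'fy': 399.17085503509367, 'cx': 326.08018071307157, 'cy': 237.39050799360098, 'k1': -0.08712016991331502, 'tool_from_camera': array([[ 9.40255449e-04,  9.56892656e-01,  2.90440287e-01,
         7.85028365e-02],
       [ 9.99999227e-01, -6.63402443e-04, -1.05167847e-03,
        -7.54653611e-04],
       [-8.13664608e-04,  2.90441051e-01, -9.56892540e-01,
        -1.43302918e-01],
       [ 0.00000000e+00,  0.00000000e+00,  0.00000000e+00,
         1.00000000e+00]])}
```

View pics/scene0.png

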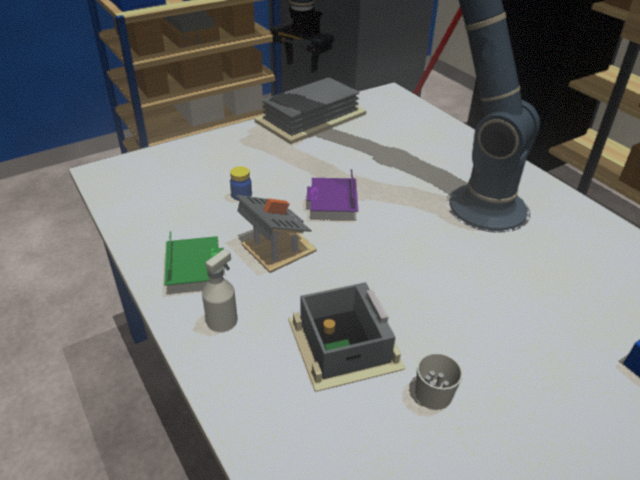

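View pics/top0.png

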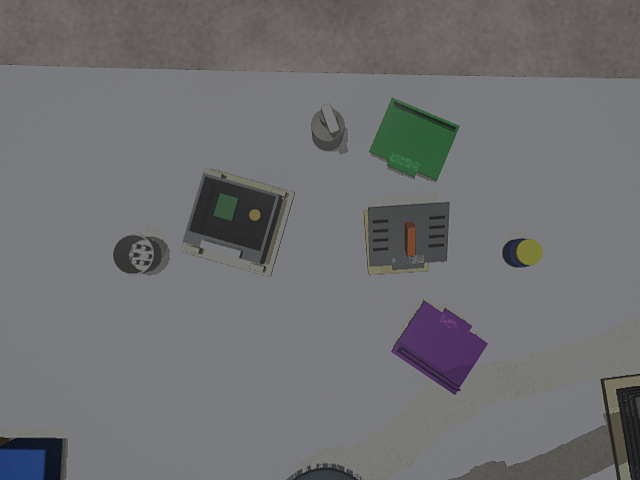

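Candidates for the cover in the top view are the grey one with the orange rib on the rest (408,238), the green one (415,140) and the purple one (440,345). The dark stack at (630,430) is also grey. By the description I choose the grey one at (408,238). The housing is at (238,223), with its keeper side toward the robot. I'll check this in a close crop.

```bash
python3 - <<'E'
import cv2,numpy as np
t=cv2.imread("pics/top0.png");s=cv2.imread("pics/scene0.png")
def c(i,x,y,w,h,W,H): return cv2.resize(i[y:y+h,x:x+w],(W,H),interpolation=cv2.INTER_CUBIC)
cv2.imwrite("pics/crop1.png",np.hstack([c(t,360,195,100,100,400,400),c(t,180,160,120,120,400,400)][:1]+[c(t,178,162,120,120,400,400)]))
cv2.imwrite("pics/crop2.png",np.hstack([c(s,230,185,100,100,400,400),c(s,285,275,130,130,400,400)]))
E
```

```text
(no output)
```

View pics/crop1.png

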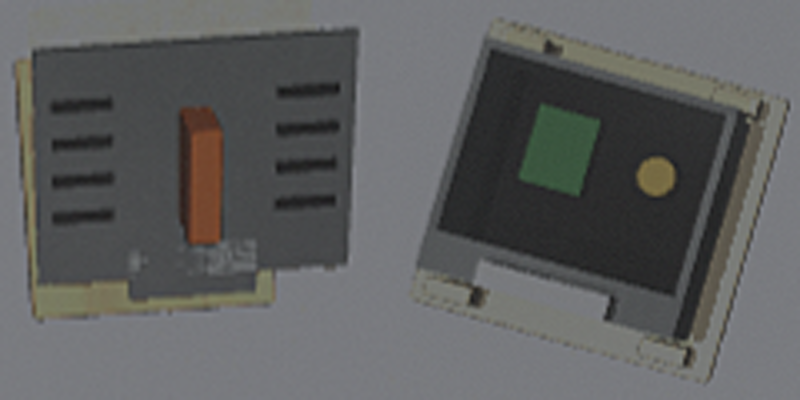

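View pics/crop2.png

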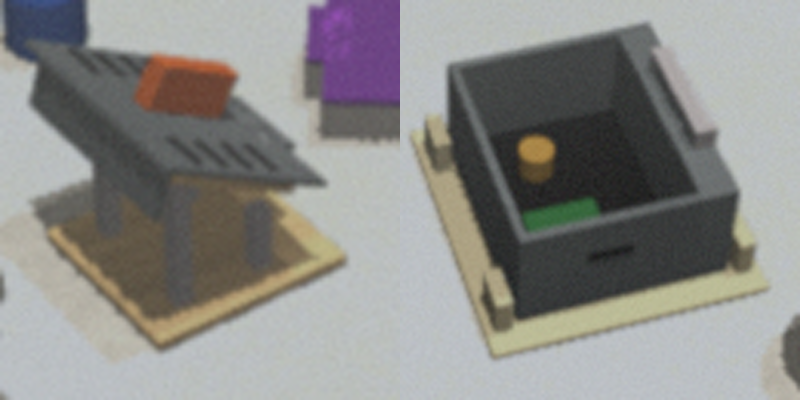

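```bash
cat > h.py <<'E'
import numpy as np
from bench import ctrl
from scipy.spatial.transform import Rotation as R
from scipy.optimize import least_squares
def rq(q): return R.from_quat([q[1],q[2],q[3],q[0]])
def proj(P,K,xyz=None,Rm=None):
    if xyz is None: xyz=np.array(K["xyz"]);Rm=rq(K["orientation"]).as_matrix()
    c=(np.atleast_2d(P)-xyz)@Rm
    u=np.c_[c[:,0],-c[:,1]]/-c[:,2:]
    u=u*(1+K["k1"]*(u**2).sum(1,keepdims=True))
    return u*[K["fx"],K["fy"]]+[K["cx"],K["cy"]]
def wristcam():
    o=ctrl.get_obs();K=ctrl.get_calibration("wrist");T=np.array(K["tool_from_camera"])
    Rt=rq(o["orientation"]).as_matrix();return K,o["ee_pos"]+Rt@T[:3,3],Rt@T[:3,:3]
E
python3 - <<'E'
from h import *
Kt,Ks=ctrl.get_calibration("top"),ctrl.get_calibration("scene")
f=lambda p,s,ox,oy,dx=0:(np.array(p)-[dx,0]+.5)/s-.5+[ox,oy]
# cover
cm=np.array([[69,78,4],[69,-78,4],[-57,-78,4],[-57,78,4],[-69,32,4],[-69,-32,4]])/1e3
ct=f([(33,50),(357,28),(347,267),(38,283),(130,297),(258,290)],4,360,195)
csm=np.array([[69,-78,4],[69,78,4],[-57,78,4]])/1e3; cs=f([(30,42),(163,178),(325,183)],4,230,185)
def pose(p,m): return R.from_euler("ZY",[p[3],-p[4]]).apply(m)+p[:3]
def rc(p): return np.r_[(proj(pose(p,cm),Kt)-ct).ravel(),(proj(pose(p,csm),Ks)-cs).ravel(),(p[4]-.5)/.01]
r=least_squares(rc,[.52,-.17,.11,0,.5],loss="soft_l1");p=r.x
print("cover",p,np.round(r.fun[:-1].reshape(-1,2),1).tolist())
print("grip",pose(p,np.array([[.006,0,.026]])),"tongue",pose(p,np.array([[-.069,0,0]])))
hm=np.array([[64,74,85],[64,-74,85],[-50,-74,85],[-50,74,85]])/1e3
ht=f([(493,50),(727,115),(675,297),(438,230)],400/120,178,162,400)
hsm=np.array([[70,-80,85],[-75,-80,85],[-75,80,85],[70,80,85]])/1e3
hs=f([(448,65),(648,25),(738,190),(520,240)],400/130,285,275,400)
def hp(q,m): return R.from_euler("Z",q[2]).apply(m)+[q[0],q[1],0]
def rh(q): return np.r_[(proj(hp(q,hm),Kt)-ht).ravel(),(proj(hp(q,hsm),Ks)-hs).ravel()]
r=least_squares(rh,[.55,.18,0],loss="soft_l1");print("housing",r.x,np.round(r.fun.reshape(-1,2),1).tolist())
for n,px,z in(("sprayer",(328,130),.1),("jar",(523,252),.08),("tub",(140,254),.07)):
    g=least_squares(lambda a:(proj(np.r_[a,z],Kt)-px).ravel(),[.5,0]).x;print(n,g)
E
```

```text
cover [ 0.58963458 -0.1522553   0.09693163  0.08286359  0.49540658] [[-0.0, 0.1], [0.4, 0.6], [0.0, -0.8], [-0.0, 0.0], [-0.2, 0.3], [-0.7, 0.1], [-1.7, 0.2], [0.4, -1.3], [-0.3, 0.6]]
grip [[ 0.5825774  -0.15284143  0.12265813]] tongue [[ 0.52913836 -0.15727974  0.06412976]]
housing [ 0.62249938  0.19927619 -0.25585842] [[-0.6, -0.3], [0.1, 0.3], [-0.3, 0.3], [-0.5, 0.2], [-0.7, -0.8], [-0.2, -1.3], [0.2, -0.1], [-0.5, 0.4]]
sprayer [0.7989298  0.00950407]
jar [ 0.56439766 -0.38561088]
tub [0.54515116 0.38308555]
```

```bash
python3 -m handwheel '[[1,[0,0,0],0.055],[1,[0,0,0],0.055],[1,[0,0,0],0.055],[1,[0.4,-0.45,0],0],[1,[0.8,-0.9,0],0],[1,[0.8,-0.9,0],0],[1,[0.8,-0.9,0],0],[1,[0.8,-0.9,0],0],[1,[0.8,-0.9,0],0],[1,[0.8,-0.9,0],0]]' 10; python3 -m handwheel '[[1,[0.8,-0.9,0],0],[1,[0.8,-0.9,0],0],[1,[0.8,-0.9,0],0],[1,[0.8,-0.9,0],0],[1,[0.8,-0.9,0],0],[1,[0.8,-0.9,0],0],[1,[0.8,-0.9,0],0],[1,[0.8,-0.9,0],0],[1,[0.8,-0.9,0],0],[1,[0.4,-0.4,0],0]]'
```

```text
clock: 0.93
ee_pos: [0.3674, -0.4468, 0.2409]
orientation: [-0.0, 0.999, 0.041, -0.0]
ft_force: [0.9, -0.5, -0.7]
gripper_width: 0.997
grip_force: 0.0
clock: 1.77
ee_pos: [0.5756, -0.17, 0.241]
orientation: [-0.001, 0.999, 0.044, 0.001]
ft_force: [0.8, 1.5, 0.6]
gripper_width: 1.002
grip_force: 0.0
```

```bash
python3 - <<'E'
from h import *
import cv2
o=ctrl.get_obs();print(o["clock"],o["ee_pos"],rq(o["orientation"]).as_matrix()[:,0],o["ft_force"])
K,x,Rm=wristcam();im=ctrl.get_image("wrist")[:,:,::-1].copy();cv2.imwrite("pics/w1.png",im)
p=[ 0.58963,-0.15226,0.09693,0.0829,.4954]
m=np.array([[-24,8,36],[36,8,36],[36,-8,36],[-24,-8,36]])/1e3
print(proj(R.from_euler("ZY",[p[3],-p[4]]).apply(m)+p[:3],K,x,Rm))
E
```

```text
1.7667 [ 0.57561602 -0.16998261  0.24097853] [0.99611711 0.08802992 0.00120219] [0.82291439 1.54501059 0.61698654]
[[292.22336353 264.35878998]
 [286.75714839 199.55125705]
 [313.0517709  199.69190954]
 [314.6061806  264.51756656]]
```

View pics/w1.png

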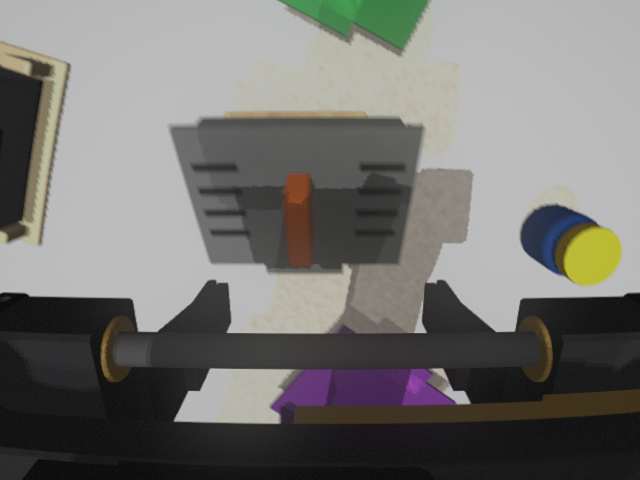

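The wrist view shows the rib top with its near end at (288–311,266) and its far end at (286–310,198). That is about 2 mm to +y of the estimate. I'm moving over it now.

```bash
python3 -m handwheel '[[1,[0.15,-0.35,0.3],0],[1,[0.15,-0.35,0.5],0],[1,[0,0,0.5],0],[1,[0,0,0.5],0],[1,[0,0,0.3],0],[1,[0,0,0.2],0],[1,[0,0,0],0],[1,[0,0,0],0],[1,[0,0,0],0],[1,[0,0,0],0]]'; python3 - <<'E'
from h import *
import cv2
o=ctrl.get_obs();print(o["ee_pos"],rq(o["orientation"]).as_matrix()[:,0])
K,x,Rm=wristcam();im=ctrl.get_image("wrist")[:,:,::-1].copy();cv2.imwrite("pics/w2.png",im)
hs=cv2.cvtColor(im,cv2.COLOR_BGR2HSV);mk=((hs[...,0]<12)&(hs[...,1]>150)&(hs[...,2]>60)).astype(np.uint8);mk[350:]=0
print(cv2.boundingRect(mk))
for r in range(130,350,20):
    c=np.where(mk[r])[0]
    if len(c):print(r,c.min(),c.max(),np.median(im[r,c,2]))
p=[ 0.58963,-0.15086,0.09693,0.0829,.4954]
m=np.array([[-24,8,36],[36,8,36],[36,-8,36],[-24,-8,36]])/1e3
print(proj(R.from_euler("ZY",[p[3],-p[4]]).apply(m)+p[:3],K,x,Rm).round())
E
```

```text
clock: 2.65
ee_pos: [0.5811, -0.1544, 0.1732]
orientation: [0.0, 0.999, 0.041, 0.001]
ft_force: [-0.4, 0.2, 0.1]
gripper_width: 1.0
grip_force: 0.0
[ 0.58106413 -0.15439895  0.17318273] [0.99670074 0.08114593 0.00172168]
(304, 208, 34, 115)
210 306 335 147.0
230 305 336 106.0
250 304 337 110.0
270 305 336 106.0
290 307 336 107.0
310 308 335 107.0
[[307. 319.]
 [302. 244.]
 [338. 244.]
 [336. 319.]]
```

```bash
python3 -m handwheel '[[1,[0.02,-0.08,0.4],0],[1,[0,0,0.5],0],[1,[0,0,0.4],0],[1,[0,0,0.25],0],[1,[0,0,0.05],0],[1,[0,0,0],0],[0.1,[0,0,0],0],[0.1,[0,0,0],0],[0.1,[0,0,0],0],[0.1,[0,0,0],0]]' 15;python3 -m handwheel '[[0.1,[0,0,0],0],[0.1,[0,0,0],0],[0.1,[0,0,0],0],[0.1,[0,0,0],0],[0.1,[0,0,0],0],[0.1,[0,0,0],0],[0.1,[0,0,0],0],[0.1,[0,0,0],0],[0.1,[0,0,0],0],[0.1,[0,0,0],0]]'
```

```text
clock: 3.53
ee_pos: [0.5806, -0.1514, 0.1244]
orientation: [-0.0, 0.999, 0.041, -0.0]
ft_force: [-2.5, 1.3, 5.4]
gripper_width: 0.781
grip_force: 3.0
clock: 4.37
ee_pos: [0.5807, -0.1519, 0.1245]
orientation: [0.0, 0.999, 0.041, -0.0]
ft_force: [-2.9, 0.9, 5.2]
gripper_width: 0.18
grip_force: 18.3
```

```bash
python3 -m handwheel '[[0.1,[0,0,-0.2],0],[0.1,[0,0,-0.3],0],[0.1,[0,0,-0.4],0],[0.1,[0,0,-0.4],0],[0.1,[0,0,-0.5],0],[0.1,[0,0,-0.5],0],[0.1,[0,0,-0.3],0],[0.1,[0,0,-0.2],0],[0.1,[0,0,0],0],[0.1,[0,0,0],0]]' 15; python3 - <<'E'
from h import *
import cv2
s=ctrl.get_image("scene")[:,:,::-1];w=ctrl.get_image("wrist")[:,:,::-1]
cv2.imwrite("pics/l1.png",np.hstack([cv2.resize(s[150:270,220:340],(480,480),interpolation=3),cv2.resize(w[:,160:480],(320,480))]))
E
```

```text
clock: 5.2
ee_pos: [0.5808, -0.1517, 0.2084]
orientation: [0.0, 0.999, 0.041, 0.0]
ft_force: [-0.7, 0.7, -2.4]
gripper_width: 0.187
grip_force: 18.2
```

View pics/l1.png

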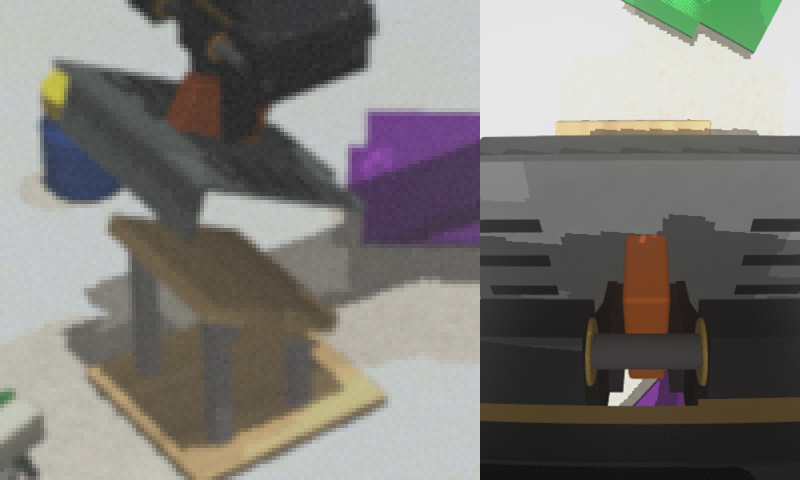

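```bash
cat >> h.py <<'E'
def cov(tcp,yaw,tilt,m,g=(.004,0,.0255)):
    return R.from_euler("ZY",[yaw,-tilt]).apply(np.atleast_2d(m)-np.array(g))+tcp
E
python3 - <<'E'
from h import *
o=ctrl.get_obs();K,x,Rm=wristcam();Ks=ctrl.get_calibration("scene")
m=np.array([[69,0,4],[62,0,4],[69,0,0],[36,0,36]])/1e3;ms=np.array([[69,-78,4],[69,78,4],[-57,78,4]])/1e3
for d in(18,21,24,26,29,32):
    print(d,proj(cov(o["ee_pos"],.083,np.radians(d),m),K,x,Rm)[:,1].round(),proj(cov(o["ee_pos"],.083,np.radians(d),ms),Ks).round().tolist())
print("meas (234.5,165.5)(270.7,198.2)(310,202.5)")
E
```

```text
18 [146. 164. 142. 277.] [[233.0, 170.0], [270.0, 201.0], [314.0, 198.0]]
21 [147. 165. 142. 282.] [[233.0, 168.0], [270.0, 200.0], [314.0, 199.0]]
24 [149. 167. 143. 286.] [[233.0, 167.0], [270.0, 198.0], [313.0, 200.0]]
26 [150. 168. 144. 290.] [[233.0, 166.0], [270.0, 197.0], [312.0, 201.0]]
29 [153. 170. 146. 295.] [[233.0, 165.0], [270.0, 196.0], [311.0, 202.0]]
32 [156. 173. 149. 300.] [[233.0, 163.0], [270.0, 194.0], [310.0, 203.0]]
meas (234.5,165.5)(270.7,198.2)(310,202.5)
```

The cover is lifted cleanly at about 28° of tilt, with the far edge at wrist row ~150. I'm carrying it to the housing and turning it 19.4°.

```bash
python3 -m handwheel '[[0.1,[0,0,0],0.072],[0.1,[0,0,0],0.072],[0.1,[0,0,0],0.072],[0.1,[0,-0.4,0],0],[0.1,[-0.13,-0.9,0],0],[0.1,[-0.13,-0.9,0],0],[0.1,[-0.13,-0.9,0],0],[0.1,[-0.13,-0.9,0],0],[0.1,[-0.13,-0.9,0],0],[0.1,[-0.13,-0.9,0],0]]'; python3 -m handwheel '[[0.1,[-0.14,-0.9,0],0],[0.1,[-0.14,-0.9,0],0],[0.1,[-0.14,-0.9,0],0],[0.1,[-0.14,-0.9,0],0],[0.1,[-0.14,-0.9,0],0],[0.1,[-0.17,-0.7,0],0],[0.1,[0,-0.4,0],0],[0.1,[0,-0.25,0],0],[0.1,[0,0,0],0],[0.1,[0,0,0],0]]'; python3 - <<'E'
from h import *
import cv2
o=ctrl.get_obs();print(o["ee_pos"],rq(o["orientation"]).as_matrix()[:,0])
s=ctrl.get_image("scene")[:,:,::-1];t=ctrl.get_image("top")[:,:,::-1];K,x,Rm=wristcam();w=ctrl.get_image("wrist")[:,:,::-1]
cv2.imwrite("pics/h_s.png",s);cv2.imwrite("pics/h_t.png",t);cv2.imwrite("pics/h_w.png",w)
cv2.imwrite("pics/l2.png",np.hstack([cv2.resize(s[210:410,260:460],(400,400),interpolation=3),cv2.resize(t[140:290,165:315],(400,400),interpolation=3)]))
E
```

```text
clock: 6.13
ee_pos: [0.6023, 0.0251, 0.2076]
orientation: [-0.0, 0.992, -0.126, -0.001]
ft_force: [-0.0, -0.1, -1.4]
gripper_width: 0.182
grip_force: 18.2
clock: 6.97
ee_pos: [0.6223, 0.1977, 0.2078]
orientation: [0.001, 0.992, -0.129, -0.0]
ft_force: [-0.4, -0.6, -2.3]
gripper_width: 0.183
grip_force: 18.2
[0.622255   0.19771042 0.20778231] [ 9.66920363e-01 -2.55078313e-01 -2.57111822e-04]
```

View pics/l2.png

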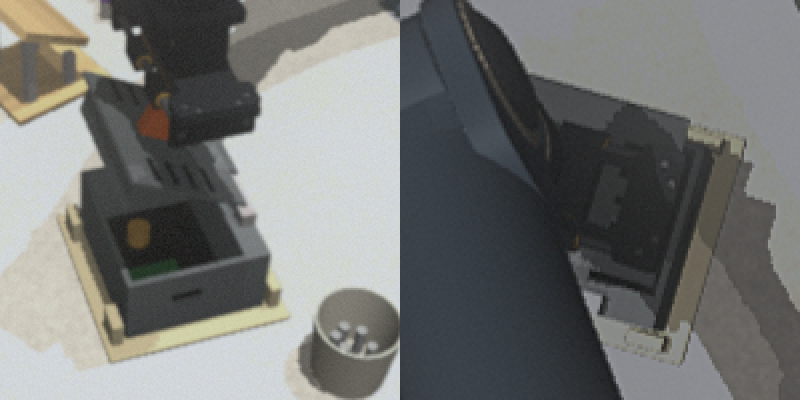

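The cover is above the housing, aligned in yaw, with the keeper visible just past the tongue at crop (245,213). I'm descending so the tongue edge meets the ledge in front of the keeper.

```bash
python3 -m handwheel '[[0.1,[0,-0.05,0.3],0],[0.1,[0,0,0.5],0],[0.1,[0,0,0.5],0],[0.1,[0,0,0.4],0],[0.1,[0,0,0.2],0],[0.1,[0,0,0.1],0],[0.1,[0,0,0.05],0],[0.1,[0,0,0],0],[0.1,[0,0,0],0],[0.1,[0,0,0],0]]'; python3 - <<'E'
from h import *
import cv2
s=ctrl.get_image("scene")[:,:,::-1];w=ctrl.get_image("wrist")[:,:,::-1];cv2.imwrite("pics/i_s.png",s)
cv2.imwrite("pics/l3.png",np.hstack([cv2.resize(s[230:380,290:440],(500,500),interpolation=3),cv2.resize(w[100:400,160:480],(300,281))[:,:].copy() if 0 else cv2.copyMakeBorder(cv2.resize(w[:,160:480],(300,450)),0,50,0,0,0)]))
E
```

```text
clock: 7.95
ee_pos: [0.623, 0.2005, 0.1476]
orientation: [-0.0, 0.992, -0.128, 0.001]
ft_force: [-0.4, 0.7, -1.0]
gripper_width: 0.182
grip_force: 18.2
```

View pics/l3.png

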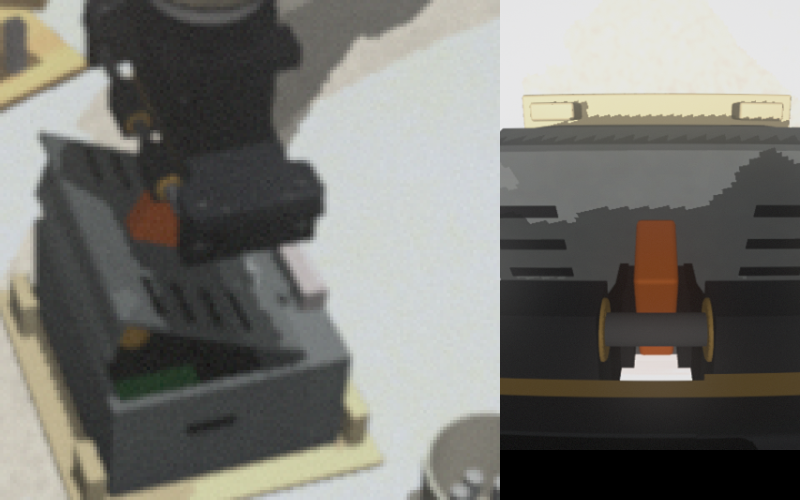

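The wrist view shows the cover and nest plate parallel and centred, with block midpoint ≈657 and rib ≈656. Now I'm pressing down gently.

```bash
python3 -m handwheel '[[0.1,[-0.03,0.02,0.05],0],[0.1,[0,0,0.05],0],[0.1,[0,0,0.05],0],[0.1,[0,0,0.05],0],[0.1,[0,0,0.03],0],[0.1,[0,0,0],0],[0.1,[0,0,0],0],[0.1,[0,0,0],0],[0.1,[0,0,0],0],[0.1,[0,0,0],0]]' 10;python3 -m handwheel '[[0.1,[0,0,0.05],0],[0.1,[0,0,0.05],0],[0.1,[0,0,0.03],0],[0.1,[0,0,0],0],[0.1,[0,0,0],0],[0.1,[0,0,0],0],[0.1,[0,0,0],0],[0.1,[0,0,0],0],[0.1,[0,0,0],0],[0.1,[0,0,0],0]]'
```

```text
clock: 8.88
ee_pos: [0.622, 0.2, 0.1403]
orientation: [-0.0, 0.992, -0.128, 0.001]
ft_force: [3.0, -0.5, 2.4]
gripper_width: 0.183
grip_force: 11.0
clock: 9.72
ee_pos: [0.6209, 0.1999, 0.1355]
orientation: [0.0, 0.992, -0.128, -0.001]
ft_force: [-0.2, 0.3, -1.4]
gripper_width: 0.183
grip_force: 10.0
```

```bash
python3 - <<'E'
from h import *
import cv2
o=ctrl.get_obs();print(o["ee_pos"],o["ft_force"])
K,x,Rm=wristcam();Ks=ctrl.get_calibration("scene")
m=np.array([[69,0,4],[62,0,4],[36,0,36]])/1e3;ms=np.array([[69,-78,4],[69,78,4],[-57,78,4]])/1e3
for d in(10,14,18,22,26,29):
    print(d,proj(cov(o["ee_pos"],-.256,np.radians(d),m),K,x,Rm)[:,1].round(),proj(cov(o["ee_pos"],-.256,np.radians(d),ms),Ks).round().tolist())
s=ctrl.get_image("scene")[:,:,::-1];w=ctrl.get_image("wrist")[:,:,::-1]
cv2.imwrite("pics/l4.png",np.hstack([cv2.resize(s[250:370,295:415],(480,480),interpolation=3),w[:,160:480]]))
E
```

```text
[0.62090307 0.19993511 0.13550543] [-0.16110562  0.31745674 -1.41369755]
10 [146. 164. 266.] [[302.0, 281.0], [325.0, 338.0], [387.0, 331.0]]
14 [146. 164. 271.] [[301.0, 279.0], [325.0, 336.0], [386.0, 333.0]]
18 [146. 164. 277.] [[301.0, 278.0], [325.0, 334.0], [384.0, 334.0]]
22 [147. 166. 283.] [[301.0, 276.0], [325.0, 332.0], [383.0, 336.0]]
26 [150. 168. 290.] [[302.0, 274.0], [326.0, 331.0], [381.0, 337.0]]
29 [153. 170. 295.] [[302.0, 273.0], [326.0, 329.0], [380.0, 338.0]]
```

View pics/l4.png

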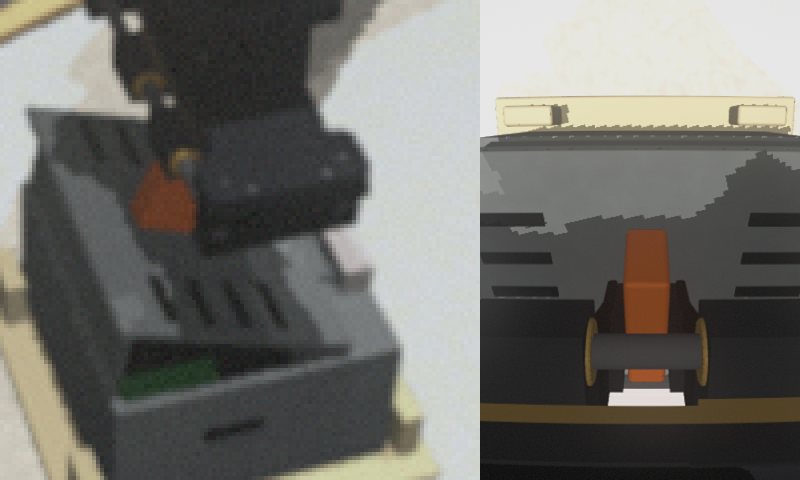

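The tilt is now about 21° (rib top edge moved from row 300 to 283), and the tongue is on the ledge at the keeper mouth. I'm raising it slightly and sliding it in.

```bash
python3 -m handwheel '[[0.1,[0,0,-0.05],0],[0.1,[-0.04,0,0],0],[0.1,[-0.04,0,0],0],[0.1,[-0.05,0,0],0],[0.1,[-0.05,0,0],0],[0.1,[-0.05,0,0],0],[0.1,[0,0,0],0],[0.1,[0,0,0],0],[0.1,[0,0,0],0],[0.1,[0,0,0],0]]' 10;python3 -m handwheel '[[0.1,[-0.04,0,0],0],[0.1,[-0.03,0,0],0],[0.1,[0,0,0],0],[0.1,[0,0,0],0],[0.1,[0,0,0],0],[0.1,[0,0,0],0],[0.1,[0,0,0],0],[0.1,[0,0,0],0],[0.1,[0,0,0],0],[0.1,[0,0,0],0]]'
```

```text
clock: 10.65
ee_pos: [0.6149, 0.2017, 0.1375]
orientation: [-0.0, 0.992, -0.129, 0.0]
ft_force: [-0.5, -1.3, -2.4]
gripper_width: 0.186
grip_force: 10.0
clock: 11.48
ee_pos: [0.6128, 0.2023, 0.1374]
orientation: [0.0, 0.992, -0.128, 0.0]
ft_force: [0.3, 0.2, -2.5]
gripper_width: 0.18
grip_force: 10.0
```

```bash
python3 -m handwheel '[[0.1,[-0.04,0,0],0],[0.1,[-0.03,0,0],0],[0.1,[0,0,0],0],[0.1,[0,0,0],0],[0.1,[0,0,0],0],[0.1,[0,0,0],0],[0.1,[0,0,0],0],[0.1,[0,0,0],0],[0.1,[0,0,0],0],[0.1,[0,0,0],0]]' 10;python3 -m handwheel '[[0.1,[-0.03,0,0],0],[0.1,[-0.03,0,0],0],[0.1,[0,0,0],0],[0.1,[0,0,0],0],[0.1,[0,0,0],0],[0.1,[0,0,0],0],[0.1,[0,0,0],0],[0.1,[0,0,0],0],[0.1,[0,0,0],0],[0.1,[0,0,0],0]]'
```

```text
clock: 12.32
ee_pos: [0.6112, 0.2026, 0.1376]
orientation: [-0.0, 0.992, -0.129, 0.0]
ft_force: [2.9, -0.4, -1.6]
gripper_width: 0.183
grip_force: 10.0
clock: 13.15
ee_pos: [0.6106, 0.2028, 0.1383]
orientation: [-0.0, 0.992, -0.129, 0.002]
ft_force: [4.5, -1.4, 0.2]
gripper_width: 0.185
grip_force: 10.1
```

Tongue seated: it contacts the keeper's back face with ~4.5 N. I'm backing off 2 mm and starting the lowering arc.

```bash
python3 -m handwheel '[[0.1,[0.07,0,0],0],[0.1,[0.065,0,0],0],[0.1,[0,0,0.035],0],[0.1,[0,0,0.035],0],[0.1,[0.085,0,0.107],0],[0.1,[0,0,0],0],[0.1,[0.078,0,0.11],0],[0.1,[0,0,0],0],[0.1,[0,0,0],0],[0.1,[0,0,0],0]]' 10;python3 -m handwheel '[[0.1,[0.073,0,0.113],0],[0.1,[0,0,0],0],[0.1,[0,0,0],0],[0.1,[0,0,0],0],[0.1,[0,0,0],0],[0.1,[0,0,0],0],[0.1,[0,0,0],0],[0.1,[0,0,0],0],[0.1,[0,0,0],0],[0.1,[0,0,0],0]]'; python3 - <<'E'
from h import *
import cv2
o=ctrl.get_obs();print(o["ee_pos"],o["ft_force"])
s=ctrl.get_image("scene")[:,:,::-1];w=ctrl.get_image("wrist")[:,:,::-1]
cv2.imwrite("pics/l5.png",np.hstack([cv2.resize(s[250:370,295:415],(480,480),interpolation=3),w[:,160:480]]))
E
```

```text
clock: 13.98
ee_pos: [0.6175, 0.2008, 0.1285]
orientation: [0.0, 0.992, -0.128, -0.0]
ft_force: [-0.5, 0.3, -1.8]
gripper_width: 0.184
grip_force: 10.0
clock: 14.82
ee_pos: [0.6198, 0.2004, 0.1255]
orientation: [0.0, 0.992, -0.128, 0.0]
ft_force: [-0.3, -0.2, -2.4]
gripper_width: 0.181
grip_force: 10.0
[0.61978989 0.20042334 0.12548274] [-0.29459292 -0.23475337 -2.41476538]
```

View pics/l5.png

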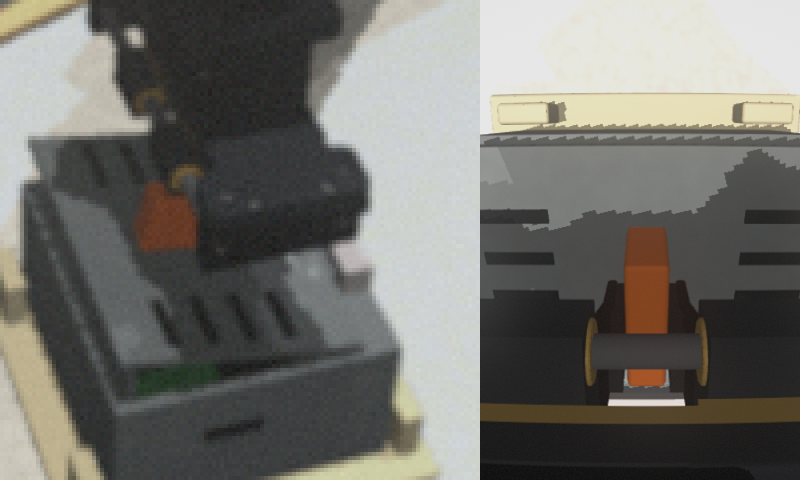

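The tongue is under the keeper, the tilt is ~11° (rib edge at row 265), and forces are tiny. I'm continuing.

```bash
python3 -m handwheel '[[0.1,[0.067,0,0.117],0],[0.1,[0,0,0],0],[0.1,[0.06,0,0.12],0],[0.1,[0,0,0],0],[0.1,[0,0,0],0],[0.1,[0,0,0],0],[0.1,[0,0,0],0],[0.1,[0,0,0],0],[0.1,[0,0,0],0],[0.1,[0,0,0],0]]' 10;python3 -m handwheel '[[0.1,[0.028,0,0.06],0],[0.1,[0.027,0,0.06],0],[0.1,[0.024,0,0.06],0],[0.1,[0,0,0],0],[0.1,[0,0,0],0],[0.1,[0,0,0],0],[0.1,[0,0,0],0],[0.1,[0,0,0],0],[0.1,[0,0,0],0],[0.1,[0,0,0],0]]'
```

```text
clock: 15.75
ee_pos: [0.6234, 0.1994, 0.1184]
orientation: [0.0, 0.992, -0.128, 0.0]
ft_force: [0.1, -0.2, -0.8]
gripper_width: 0.181
grip_force: 10.0
clock: 16.58
ee_pos: [0.6258, 0.1988, 0.113]
orientation: [0.0, 0.992, -0.128, 0.0]
ft_force: [0.0, 0.6, -1.2]
gripper_width: 0.182
grip_force: 10.0
```

```bash
python3 -m handwheel '[[0.1,[0.01,0,0.035],0],[0.1,[0.01,0,0.035],0],[0.1,[0,0,0.03],0],[0.1,[0,0,0],0],[0.1,[0,0,0],0],[0.1,[0,0,0],0],[0.1,[0,0,0],0],[0.1,[0,0,0],0],[0.1,[0,0,0],0],[0.1,[0,0,0],0]]' 10;python3 -m handwheel '[[0.1,[0,0,0.035],0],[0.1,[0,0,0.035],0],[0.1,[0,0,0],0],[0.1,[0,0,0],0],[0.1,[0,0,0],0],[0.1,[0,0,0],0],[0.1,[0,0,0],0],[0.1,[0,0,0],0],[0.1,[0,0,0],0],[0.1,[0,0,0],0]]'; python3 - <<'E'
from h import *
import cv2
s=ctrl.get_image("scene")[:,:,::-1];w=ctrl.get_image("wrist")[:,:,::-1]
cv2.imwrite("pics/l6.png",np.hstack([cv2.resize(s[250:370,295:415],(480,480),interpolation=3),w[:,160:480]]))
E
```

```text
clock: 17.42
ee_pos: [0.6263, 0.199, 0.1113]
orientation: [-0.0, 0.992, -0.128, 0.0]
ft_force: [-3.0, -1.2, 5.7]
gripper_width: 0.179
grip_force: 10.0
clock: 18.25
ee_pos: [0.6267, 0.199, 0.1104]
orientation: [-0.0, 0.992, -0.128, 0.001]
ft_force: [-3.9, -1.5, 12.4]
gripper_width: 0.185
grip_force: 10.0
```

Contact is firm: 12 N up at z≈0.110. I have used my ten views, so I'll check the seating numerically from the saved pictures.

```bash
cat > chk.py <<'E'
from h import *
import cv2
o=ctrl.get_obs();K,x,Rm=wristcam();w=ctrl.get_image("wrist")
print(o["clock"],o["ee_pos"],o["ft_force"],o["gripper_width"])
col=w[:,321:332].mean(1);print("rib",[(r,int(col[r,0])) for r in range(218,330,4)])
g=w[:,200:260].mean((1,2));d=np.diff(g);print("edges",[(r,round(d[r],1)) for r in range(90,240) if abs(d[r])>5])
m=np.array([[36,0,36],[36,0,4],[69,-40,4],[69,-40,0]])/1e3
for a in(0,2,4,6):
    P=R.from_euler("ZY",[-.256,-np.radians(a)]).apply(m+[.069,0,0])+R.from_euler("Z",-.256).apply([-.069,0,.085])+[.6225,.1993,0]
    print(a,proj(P,K,x,Rm)[:,1].round(1))
H=R.from_euler("Z",-.256).apply(np.array([[95,-40,0],[70,-40,85]])/1e3)+[.6225,.1993,0];print(proj(H,K,x,Rm).round(1).tolist())
E
python3 chk.py
```

```text
18.35 [0.62667541 0.19892576 0.11038597] [-4.00900309 -2.26215809 11.20555689] 0.18341700023499505
rib [(218, 80), (222, 80), (226, 80), (230, 99), (234, 99), (238, 99), (242, 100), (246, 100), (250, 103), (254, 133), (258, 136), (262, 136), (266, 136), (270, 136), (274, 136), (278, 136), (282, 136), (286, 136), (290, 136), (294, 136), (298, 136), (302, 135), (306, 136), (310, 136), (314, 135), (318, 135), (322, 135), (326, 135)]
edges [(103, np.float64(-36.5)), (105, np.float64(16.5)), (106, np.float64(12.3)), (112, np.float64(-11.6)), (113, np.float64(-18.8)), (114, np.float64(-19.3)), (115, np.float64(8.2)), (116, np.float64(5.7)), (134, np.float64(-10.2)), (135, np.float64(-13.9)), (136, np.float64(-16.4)), (137, np.float64(7.5)), (140, np.float64(-9.7)), (141, np.float64(-31.7)), (142, np.float64(-16.5)), (148, np.float64(7.9)), (149, np.float64(27.3)), (150, np.float64(21.9)), (210, np.float64(-5.5)), (211, np.float64(-26.8)), (212, np.float64(-10.4)), (223, np.float64(-5.3)), (226, np.float64(6.8))]
0 [254.2 229.7 151.9 151.1]
2 [261.3 232.5 153.5 152.3]
4 [269.1 235.7 155.6 154. ]
6 [277.4 239.4 158.3 156.2]
[[392.3, 96.7], [422.7, 148.7]]
```

Level: the rib face spans 24 px, against 24.5 predicted at 0° and 28.8 at 2°. I'm relaxing the press, then releasing and retreating upward.

```bash
python3 -m handwheel '[[0.1,[0,0,-0.04],0],[0.1,[0,0,-0.02],0],[0.1,[0,0,0],0],[0.1,[0,0,0],0],[0.6,[0,0,0],0],[0.6,[0,0,0],0],[0.6,[0,0,0],0],[0.6,[0,0,0],0],[0.6,[0,0,0],0],[0.6,[0,0,0],0]]' 10;python3 -m handwheel '[[0.6,[0,0,0],0],[0.6,[0,0,0],0],[0.6,[0,0,0],0],[0.6,[0,0,-0.2],0],[0.6,[0,0,-0.4],0],[0.6,[0,0,-0.6],0],[0.6,[0,0,-0.6],0],[0.6,[0,0,-0.4],0],[0.6,[0,0,-0.2],0],[0.6,[0,0,0],0]]'; python3 chk.py
```

```text
clock: 19.23
ee_pos: [0.6263, 0.1986, 0.1094]
orientation: [0.0, 0.992, -0.129, -0.0]
ft_force: [0.2, -0.9, -0.1]
gripper_width: 0.542
grip_force: 0.0
clock: 20.07
ee_pos: [0.6273, 0.1991, 0.184]
orientation: [-0.001, 0.992, -0.129, 0.002]
ft_force: [-0.3, -0.4, 0.4]
gripper_width: 0.597
grip_force: 0.0
20.0667 [0.62730287 0.19909422 0.18397386] [-0.33878534 -0.37210488  0.3865931 ] 0.5967473815952199
rib [(218, 121), (222, 121), (226, 121), (230, 121), (234, 121), (238, 136), (242, 158), (246, 149), (250, 121), (254, 121), (258, 121), (262, 150), (266, 157), (270, 158), (274, 158), (278, 158), (282, 158), (286, 158), (290, 158), (294, 158), (298, 158), (302, 157), (306, 157), (310, 142), (314, 154), (318, 167), (322, 170), (326, 166)]
edges [(107, np.float64(-7.1)), (108, np.float64(-27.6)), (109, np.float64(-8.0)), (110, np.float64(19.0)), (111, np.float64(10.9)), (115, np.float64(-12.0)), (116, np.float64(-21.3)), (117, np.float64(-5.5)), (118, np.float64(15.5)), (119, np.float64(7.9)), (131, np.float64(-5.8)), (132, np.float64(-13.0)), (133, np.float64(-15.6)), (134, np.float64(21.1)), (136, np.float64(-5.9)), (137, np.float64(-13.8)), (138, np.float64(-21.9)), (139, np.float64(-10.7)), (140, np.float64(-7.5)), (142, np.float64(18.6)), (179, np.float64(-5.0)), (180, np.float64(-9.1)), (181, np.float64(-8.6)), (182, np.float64(-5.5)), (185, np.float64(-13.5)), (186, np.float64(-6.0)), (195, np.float64(13.8)), (217, np.float64(-13.5)), (218, np.float64(-5.6)), (227, np.float64(15.7))]
0 [209.7 198.1 142.8 142.4]
2 [213.7 199.6 143.7 143.1]
4 [218.1 201.4 144.9 144. ]
6 [222.7 203.4 146.5 145.3]
[[378.0, 102.7], [394.5, 140.7]]
```

```bash
python3 - <<'E'
from h import *
import cv2
K,x,Rm=wristcam();w=ctrl.get_image("wrist")
hs=cv2.cvtColor(w,cv2.COLOR_RGB2HSV);mk=((hs[...,0]<12)&(hs[...,1]>150)&(hs[...,2]>60)).astype(np.uint8);mk[345:]=0
n,l,st,c=cv2.connectedComponentsWithStats(mk);i=1+st[1:,4].argmax();print(st[i])
cc=int(c[i][0]);print([(r,int(w[r,cc-2:cc+3,0].mean())) for r in range(190,224,2)],[int(v) for v in w[280:330:3,cc,0]])
m=np.array([[36,8,36],[36,-8,36],[36,0,4],[-24,8,36],[-24,-8,36]])/1e3
for a in(0,2,4):
    P=R.from_euler("ZY",[-.256,-np.radians(a)]).apply(m+[.069,0,0])+R.from_euler("Z",-.256).apply([-.069,0,.085])+[.6225,.1993,0]
    print(a,proj(P,K,x,Rm).round(1).tolist())
s=ctrl.get_image("scene")[:,:,::-1];s0=cv2.imread("pics/scene0.png")
for nm,(u,v,a,b) in dict(spray=(198,245,42,90),jar=(225,163,30,38),tub=(412,352,52,58)).items():
    t=s0[v:v+b,u:u+a];r=cv2.matchTemplate(s[v-10:v+b+10,u-10:u+a+10],t,cv2.TM_CCOEFF_NORMED);_,q,_,p=cv2.minMaxLoc(r);print(nm,p[0]-10,p[1]-10,round(q,3))
E
```

```text
[ 312  202   29  107 2802]
[(190, 73), (192, 73), (194, 73), (196, 75), (198, 89), (200, 88), (202, 89), (204, 90), (206, 90), (208, 111), (210, 120), (212, 122), (214, 122), (216, 122), (218, 122), (220, 122), (222, 121)] [159, 159, 159, 159, 159, 158, 158, 157, 158, 158, 144, 154, 155, 162, 157, 164, 141]
0 [[311.2, 209.0], [341.7, 209.0], [326.4, 197.3], [312.5, 312.0], [340.6, 312.0]]
2 [[311.0, 213.0], [341.9, 213.0], [326.4, 198.8], [312.4, 315.3], [340.6, 315.3]]
4 [[310.8, 217.4], [342.2, 217.4], [326.4, 200.6], [312.4, 318.7], [340.7, 318.7]]
spray 0 0 0.997
jar 0 0 0.955
tub 0 0 0.998
```

The rib matches the level, seated prediction: transition at row 208 against 209, base at 197 against 197, end at 309 against 312. The bystanders have not moved and the gripper is clear.

```bash
python3 -c "
from bench import ctrl
print(ctrl.hand_in())"
```

```text
the job is handed in; nothing more can be done
None
```

The grey cover is on the housing, level and fully down with its tongue under the keeper; it was lowered by hand and let go, the bottle, tub and jar have not moved, and I handed the job in at about 20 s.

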